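Feel for the valve spring in the covered parts box

ROBOT

A 6-joint arm with a two-finger parallel gripper is mounted at the origin on a cart in front of the work surface, level with it; the furniture and walls round the work are solid. World frame = base frame: x ahead of the robot, y to its left, z up, the work surface at z = 0. Lengths are in m, angles in rad, forces in N, time in s.
With the tool pointing down it reaches from about 0.3 to 0.875 m from the base axis. Payload 6.4 kg.
Tool frame: the origin (TCP) lies midway between the tips of the shut fingers; the grasp point (between the pads) lies grasp_offset behind it (grasp_offset is the distance from the TCP to the grasp point, in m); z points along the fingers, y is the line along which they close (so a half turn about z gives the same grasp; the last joint's range is limited). The gripper opens to 85 mm and grips with 20 to 120 N. Pads are 22 mm wide; open, the fingers measure 114 mm over their backs; the gripper's body (76 mm by 85 mm) begins 54 mm behind the grasp point. The pads swing forward as they close: fully open they stand 13 mm farther back than shut.
Start: joints at [-1.451, 0.181, 1.607, -0, 1.354, -0.206], TCP at [0.184, -0.545, 0.231] pointing down, gripper open.
Joint ranges: [-2.99, 2.99], [-0.89, 2.07], [0.3, 2.58], [-1.14, 4.28], [0, 2.63], [-3.12, 3.12]. Speed limits (rad/s): [2.57, 2.57, 3.01, 3.14, 3.14, 3.14].

INTERFACE

Orientations are given as a 3x3 rotation matrix whose columns are the frame's x, y, z axes.
In Python, from rig import * gives the robot as it stands. The module is installed in compiled form; this text tells all that it offers.
- The arm moves only by the tool servo_tool, never from a script. Its argument "deltas" is a list of rows, each an object with "delta_pos": the shift along the tool's x, y, z in m, a list of three; "angular": the turn, a rotation vector about the tool's x, y, z in degrees, a list of three; "hand": the opening, from 0 (shut) to 1 (fully open). A call has exactly 10 rows; each row shifts and turns the commanded pose from where the row before left it, along the tool's axes as they then stand; what a row does not reach is not made up. A row lasts 1/8 s, in which the tool goes at most 62.5 mm and 10.7 degrees, less where a joint would pass 70% of its speed; a pose out of reach is approached as far as the arm can. A call is refused whole if a number of a shift passes 0.0625 or a number of a turn 10.7, either way. A call with a gripper value outside its range is refused whole. The fingers move at their own pace and stop on an object; "squeeze" is the grip in N (left out, the last holds). Time passes only in rows, so rows that do not move let the fingers close, or fill a call up. It gives the time, the measured TCP pose, the force, the opening and the grip force at its end, in the units of the state.
- read_state(): the state, without advancing time (a new reading comes with each control period).
- grab_frame(name): name is "side" or "top"; returns a dict with "frame" (480x640x3 uint8, red, green, blue), "fx", "fy", "cx", "cy" (pixels), "R" (3x3) and "t" (3): a world point X has camera coordinates R X + t. Camera axes: x right, y down, z forward; pixel columns grow to the right and rows downward; lengths in m; the calibration is good to about 2 mm. A picture is of the moment at which its call begins. There is no depth.
- finish_job(): hands the job in; it is judged then, once.
The state is a dict: "time_s": time; "joint_pos": joint angles; "joint_vel": joint speeds; "tau": joint torques, N m; "tool_pos": TCP position; "orientation": TCP orientation; "contact_force": force on the tool from outside, world axes, zero at the start; "ft_torque": the same for the moment, N m; "gripper_width": finger opening in m; "grasp_force": force on a finger pad.
Only numpy, scipy, OpenCV 4.12 (cv2) and the standard library are available. Lean on these libraries where they do the work, as an engineer would, in place of code of your own. Each camera call takes 0.05 s, during which the arm holds its last target. There are 200 camera calls.

TASK

One valve spring is hidden under the sliding cover of the grey parts box, in a bay that you cannot see, and flat steel slugs lie in two other bays. Reach in through the hand hole, push the cover along with your fingers and feel bay by bay for the tall spring, then lift it out and leave it lying or standing in the round steel dish. Leave both slugs in the box and do not disturb the things on the table.

Things in the scene. Friction and masses are not known exactly. Their poses are not given: they have to be found in the camera images.
- box: Grey steel parts box, fixed on the table, 132 (x) x 190 (y) x 58 mm high; origin at the centre of its underside, x across it, away from the robot, y along it, z up. Inside 126 x 184 mm, floor 4 mm over the table. Ribs across it at y = -46, 0, +46 mm (3 mm thick, tops 18 mm over the table) make four bays, centred at y = -69 (empty), -23, +23, +69 mm.
- bay_a (a point): Floor centre of the bay at y = -23 mm. Of bays a, b, c one, not known which, holds the valve spring, upright, 30 mm across, 42 mm tall (top 46 mm over the table), about 50 g. Its position is not reported; it stands within 15 mm of its bay's centre in the box's x and within 5 mm in y.
- bay_b (a point): Floor centre of the bay at y = +23 mm. The two of bays a, b, c that do not hold the spring hold one flat round steel slug each, 34 mm across, 16 mm tall (top 20 mm over the table), about 120 g; positions not reported.
- bay_c (a point): Floor centre of the bay at y = +69 mm, at the end of the box.
- cover (a joint): Sliding cover of the box, a bare steel plate 140 (x) x 330 (y) mm, underside 58 mm and top 61 mm over the table. Value in m: the hand hole's centre along the box's y, from -0.069 (over the empty bay, where it starts, within 4 mm) to +0.069 (over bay c). It slides with 1 to 3 N, pushed for example by fingers inside the hole, and stays where it is left.
- cover_hole (a point): Centre of the hand hole in the cover, level with the top of its raised rim (68 mm over the table). The hole is 122 mm along the box's x and 50 mm along its y, its rim 3 mm thick; it moves with the cover. Grippers fit in best when they close along the box's x.
- dish_centre (a point): Centre of a plain round steel dish, level with its rim. The dish is fixed on the table left of the box, 136 mm across and 24 mm high; its flat inner floor is about 95 mm across and 4 mm over the table.
- dish: The same dish; origin at the centre of its underside.
- spring_b: a second valve spring, like the hidden one, standing on the table in front of the dish; leave it; origin at the centre of its underside.
- piston: piston, 66 mm across, 57 mm tall, standing on the table; leave it; origin at the centre of its underside.
- bearing: ball bearing, 62 mm across, 16 mm tall, lying flat on the table; leave it; origin at the centre of its underside.
- plug: spark plug, 74 mm long, lying on the table; leave it; origin at the centre of its underside.
- valve: intake valve, standing on its head (36 mm across), 92 mm tall; leave it; origin at the centre of its underside.
- sprocket: flat sprocket, 79 mm across, 6 mm thick, on the table; leave it; origin at the centre of its underside.

How it is judged:
By the outcome, as a careful person would: the job done as asked, in the order asked, and still so for the second after the job is handed in, with the robot touching nothing.
It also fails if it takes over 51 s, if anything falls off the work surface, if the arm or the gripper's body presses on something with over 40 N, if the wrist force passes 120 N, or if a joint passes its speed limit or range.

## Working session

There is one attempt and no reset: what is moved stays moved. The work goes in short steps, Python scripts to look and compute and a tool call to move; the robot and the scene stay as the last step left them, time stands still between calls to the robot, and variables do not carry over. Pictures are saved under pics/ and viewed, at most 10 in all, crops included, and the job is handed in when it is done.

Besides the shell and the picture viewer there is one more tool, called as a command line: name --argument value ..., lists and objects as JSON in quotes. servo_tool: Moves the arm, as the interface text tells. Its arguments: {"type":"object","properties":{"deltas":{"type":"array"},"squeeze":{"type":"number"}},"required":["deltas"]}

```bash
mkdir -p pics; python3 - <<'E'
from rig import *
import cv2,numpy as np
s=read_state();print({k:np.round(s[k],3).tolist() for k in s})
for n in("top","side"):
    f=grab_frame(n);cv2.imwrite(f"pics/{n}0.png",f["frame"][:,:,::-1])
    print(n,f["fx"],f["fy"],f["cx"],f["cy"],np.round(f["R"],3).tolist(),np.round(f["t"],3).tolist())
E
```

```text
{'time_s': 0.0, 'joint_pos': [-1.451, 0.182, 1.608, 0.0, 1.354, -0.206], 'joint_vel': [-0.0, -0.0, -0.001, -0.001, 0.001, 0.002], 'tau': [-0.0, -44.487, -35.134, -0.0, 0.009, 0.0], 'tool_pos': [0.184, -0.544, 0.23], 'orientation': [[0.947, 0.32, -0.0], [0.32, -0.947, 0.002], [0.0, -0.002, -1.0]], 'contact_force': [-0.476, -0.004, 0.289], 'ft_torque': [-0.009, -0.006, -0.013], 'grasp_force': 0.0, 'gripper_width': 0.085}
top 458.62512911213804 458.62512911213804 321.0107625510702 235.6585821834971 [[0.017, -1.0, -0.01], [-0.997, -0.016, -0.072], [0.072, 0.012, -0.997]] [0.301, 0.468, 0.874]
side 499.3569587855966 499.3569587855966 327.2765354353628 235.4050217370699 [[-0.893, -0.45, -0.009], [-0.216, 0.446, -0.869], [0.395, -0.774, -0.495]] [0.561, 0.028, 1.063]
```

View pics/top0.png

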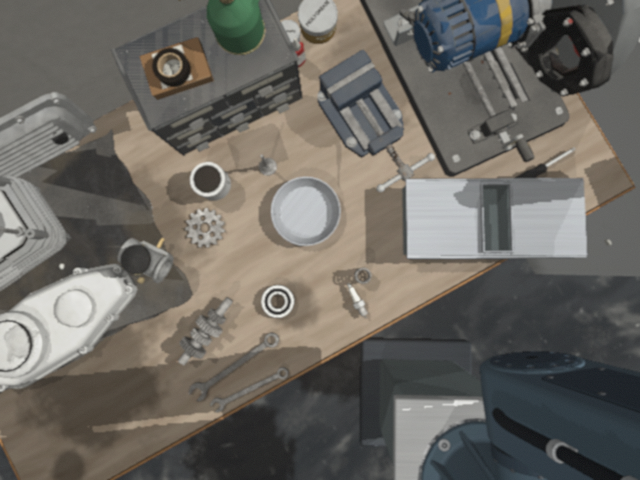

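View pics/side0.png

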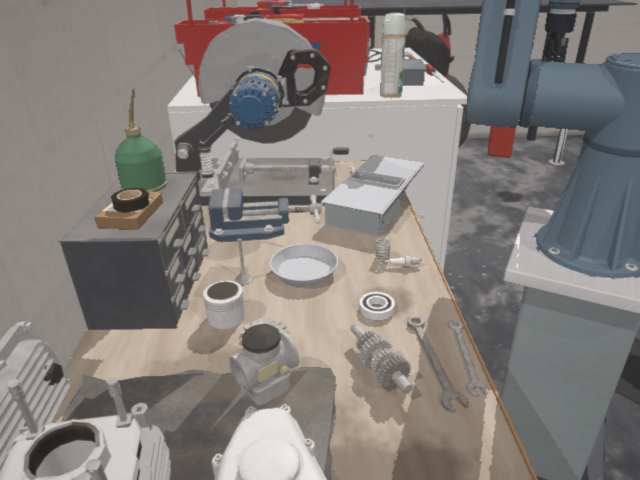

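The top view shows the cover at about (406-586, 178-258) with the hole at about (497,217). The dish is at (306,212) and spring_b at (362,274). In the side view the box body sits flush under the dish-side end of the cover, so box +y is about world +y. I'll enlarge the cover next.

```bash
cat >h.py <<'E'
from rig import *
import cv2,numpy as np
def world(f,u,v,z):
    R,t=np.array(f["R"]),np.array(f["t"]);d=R.T@[(u-f["cx"])/f["fx"],(v-f["cy"])/f["fy"],1];c=-R.T@t
    return c+d*(z-c[2])/d[2]
def pix(f,X):
    p=np.array(f["R"])@X+f["t"];return [f["fx"]*p[0]/p[2]+f["cx"],f["fy"]*p[1]/p[2]+f["cy"]]
def crop(f,x,y,w,h,k,name): cv2.imwrite("pics/"+name,cv2.resize(f["frame"][y:y+h,x:x+w,::-1],None,fx=k,fy=k,interpolation=cv2.INTER_CUBIC))
E
python3 - <<'E'
from h import *
f=grab_frame("top");crop(f,396,150,200,120,4,"c1.png")
E
```

```text
(no output)
```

View pics/c1.png

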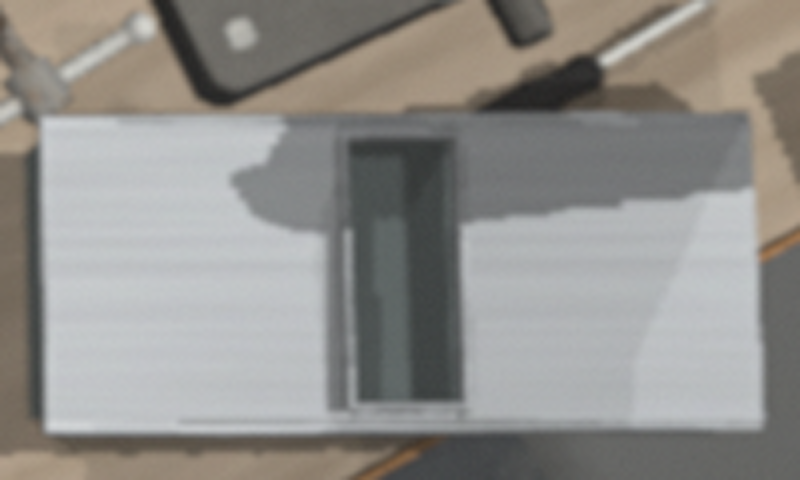

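The crop shows the cover corners at (40,116), (748,113), (765,428) and (44,432). The inner edge of the rim runs through (348,138), (455,138), (465,403) and (355,403), all in crop pixels. The box wall is just visible at the left end.

```bash
python3 - <<'E'
from h import *
f=grab_frame("top")
w=lambda p,z:world(f,396+p[0]/4,150+p[1]/4,z)
C=[w(p,.061) for p in[(40,116),(748,113),(765,428),(44,432)]]
H=[w(p,.068) for p in[(348,138),(455,138),(465,403),(355,403)]]
for n,Q in("C",C),("H",H):
    Q=np.array(Q);print(n,Q.round(4).tolist(),Q.mean(0).round(4), [np.linalg.norm(Q[i]-Q[i-1]).round(4) for i in range(4)])
a=(C[0]+C[3]-C[1]-C[2])[:2];print("ydir deg",np.degrees(np.arctan2(-a[0],a[1])))
print("dish",world(f,306,212,.024),"springb",world(f,362,274,.046))
s=read_state();print(np.degrees(np.arctan2(s["orientation"][1][1],s["orientation"][0][1])))
E
```

```text
C [[0.5684, 0.1512, 0.061], [0.5748, -0.177, 0.061], [0.4286, -0.1813, 0.061], [0.4212, 0.1488, 0.061]] [ 0.4983 -0.0146  0.061 ] [np.float64(0.1472), np.float64(0.3283), np.float64(0.1462), np.float64(0.3302)]
H [[0.5589, 0.0106, 0.068], [0.5596, -0.0386, 0.068], [0.4375, -0.0416, 0.068], [0.4366, 0.0084, 0.068]] [ 0.4982 -0.0153  0.068 ] [np.float64(0.1223), np.float64(0.0491), np.float64(0.1222), np.float64(0.05)]
ydir deg 1.1923283134276939
dish [0.50812876 0.3382585  0.024     ] springb [0.39028089 0.23013007 0.046     ]
-71.33240638334028
```

```bash
python3 - <<'E'
from h import *
import rig;print([n for n in dir(rig) if n[0]!='_'], getattr(rig,"grasp_offset",None))
s=read_state();p=np.array(s["tool_pos"]);T=np.array([.498,-.015,.2]);d=(T-p)/10;print(p,d,np.linalg.norm(d))
for i in range(10):
    a=np.radians(-71.33+7.25*i);y=np.array([np.cos(a),np.sin(a),0]);z=np.array([0,0,-1]);x=np.cross(y,z)
    print([round(float(v@d),4) for v in(x,y,z)])
E
```

```text
['IKError', 'finish_job', 'grab_frame', 'grasp_offset', 'read_state'] 0.0187
[ 0.18401128 -0.5444405   0.23075278] [ 0.03139887  0.05294405 -0.00307528] 0.061631314150508834
[0.0467, -0.0401, 0.0031]
[0.0514, -0.0339, 0.0031]
[0.0552, -0.0271, 0.0031]
[0.0582, -0.0199, 0.0031]
[0.0603, -0.0124, 0.0031]
[0.0614, -0.0047, 0.0031]
[0.0615, 0.0031, 0.0031]
[0.0606, 0.0108, 0.0031]
[0.0588, 0.0183, 0.0031]
[0.056, 0.0256, 0.0031]
```

servo_tool --deltas '[{"delta_pos":[0.0467,-0.0401,0.003],"angular":[0,0,-7.25],"hand":0.88},{"delta_pos":[0.0514,-0.0339,0.003],"angular":[0,0,-7.25],"hand":0.88},{"delta_pos":[0.0552,-0.0271,0.003],"angular":[0,0,-7.25],"hand":0.88},{"delta_pos":[0.0582,-0.0199,0.003],"angular":[0,0,-7.25],"hand":0.88},{"delta_pos":[0.0603,-0.0124,0.003],"angular":[0,0,-7.25],"hand":0.88},{"delta_pos":[0.0614,-0.0047,0.003],"angular":[0,0,-7.25],"hand":0.88},{"delta_pos":[0.0615,0.0031,0.003],"angular":[0,0,-7.25],"hand":0.88},{"delta_pos":[0.0606,0.0108,0.003],"angular":[0,0,-7.25],"hand":0.88},{"delta_pos":[0.0588,0.0183,0.003],"angular":[0,0,-7.25],"hand":0.88},{"delta_pos":[0.056,0.0256,0.003],"angular":[0,0,-7.25],"hand":0.88}]' --squeeze 20

```text
time_s: 1.45
tool_pos: [0.499, -0.0134, 0.2014]
orientation: [[-0.025, 1.0, 0.001], [1.0, 0.025, -0.0], [-0.0, 0.001, -1.0]]
contact_force: [0.2, -1.6, 0.8]
gripper_width: 0.075
grasp_force: 0.0
```

servo_tool --deltas '[{"delta_pos":[-0.001,-0.001,0.03],"angular":[0,0,0],"hand":0.88},{"delta_pos":[0,0,0.03],"angular":[0,0,0],"hand":0.88},{"delta_pos":[0,0,0.03],"angular":[0,0,0],"hand":0.88},{"delta_pos":[0,0,0.02],"angular":[0,0,0],"hand":0.88},{"delta_pos":[0,0,0.02],"angular":[0,0,0],"hand":0.88},{"delta_pos":[0,0,0.014],"angular":[0,0,0],"hand":0.88},{"delta_pos":[0,0,0.014],"angular":[0,0,0],"hand":0.88},{"delta_pos":[0,0,0],"angular":[0,0,0],"hand":0.88},{"delta_pos":[0.005,0,0],"angular":[0,0,0],"hand":0.88},{"delta_pos":[0.003,0,0],"angular":[0,0,0],"hand":0.88}]'

```text
time_s: 2.7
tool_pos: [0.4976, -0.0082, 0.044]
orientation: [[-0.021, 1.0, 0.001], [1.0, 0.021, -0.0], [-0.0, 0.001, -1.0]]
contact_force: [-0.8, 0.6, -0.6]
gripper_width: 0.0752
grasp_force: 0.0
```

```bash
python3 - <<'E'
from h import *
f=grab_frame("top");crop(f,396,130,200,140,4,"c2.png")
f=grab_frame("side");crop(f,300,100,160,140,4,"c2s.png")
E
```

```text
(no output)
```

View pics/c2s.png

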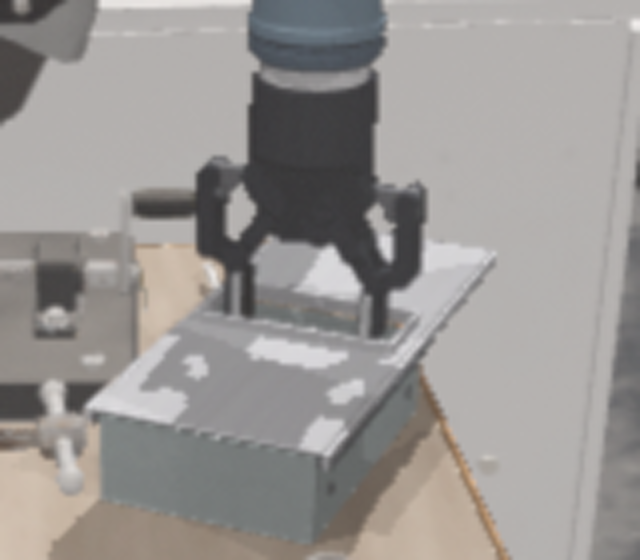

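The fingers are inside the hole with clearance on both sides, at about (240,300) and (375,325) in the crop. I'll push the cover to bay a.

servo_tool --deltas '[{"delta_pos":[0.004,0,0],"angular":[0,0,0],"hand":0.88},{"delta_pos":[0.006,0,0],"angular":[0,0,0],"hand":0.88},{"delta_pos":[0.008,0,0],"angular":[0,0,0],"hand":0.88},{"delta_pos":[0.008,0,0],"angular":[0,0,0],"hand":0.88},{"delta_pos":[0.008,0,0],"angular":[0,0,0],"hand":0.88},{"delta_pos":[0.008,0,0],"angular":[0,0,0],"hand":0.88},{"delta_pos":[0.006,0,0],"angular":[0,0,0],"hand":0.88},{"delta_pos":[0.004,0,0],"angular":[0,0,0],"hand":0.88},{"delta_pos":[0.001,0,0],"angular":[0,0,0],"hand":0.88},{"delta_pos":[0,0,0],"angular":[0,0,0],"hand":0.88}]'

```text
time_s: 4.05
tool_pos: [0.4958, 0.0447, 0.0431]
orientation: [[-0.02, 1.0, -0.0], [1.0, 0.02, 0.0], [0.0, -0.0, -1.0]]
contact_force: [-0.5, -0.8, 0.4]
gripper_width: 0.0753
grasp_force: 0.0
```

servo_tool --deltas '[{"delta_pos":[-0.007,0.001,0.006],"angular":[0,0,0],"hand":0.88},{"delta_pos":[-0.007,0,0.006],"angular":[0,0,0],"hand":0.88},{"delta_pos":[0,0,0.005],"angular":[0,0,0],"hand":0.88},{"delta_pos":[0,0,0],"angular":[0,0,0],"hand":0.5},{"delta_pos":[0,0,0],"angular":[0,0,0],"hand":0.4},{"delta_pos":[0,0,0],"angular":[0,0,0],"hand":0.3},{"delta_pos":[0,0,0],"angular":[0,0,0],"hand":0.2},{"delta_pos":[0,0,0],"angular":[0,0,0],"hand":0.2},{"delta_pos":[0,0,0],"angular":[0,0,0],"hand":0.2},{"delta_pos":[0,0,0],"angular":[0,0,0],"hand":0.2}]'

```text
time_s: 5.3
tool_pos: [0.4976, 0.0306, 0.0266]
orientation: [[-0.02, 1.0, 0.001], [1.0, 0.02, -0.0], [-0.0, 0.001, -1.0]]
contact_force: [0.5, 0.8, 5.0]
gripper_width: 0.0294
grasp_force: 20.1
```

Closing stopped at 29 mm with 20 N on the pads, so the spring is in bay a. I'll regrip it lower.

servo_tool --deltas '[{"delta_pos":[0,0,0],"angular":[0,0,0],"hand":0.6},{"delta_pos":[0,0,0],"angular":[0,0,0],"hand":0.6},{"delta_pos":[0,0,0],"angular":[0,0,0],"hand":0.6},{"delta_pos":[0,0,0.006],"angular":[0,0,0],"hand":0.6},{"delta_pos":[0,0,0.006],"angular":[0,0,0],"hand":0.6},{"delta_pos":[0,0,0.003],"angular":[0,0,0],"hand":0.6},{"delta_pos":[0,0,0],"angular":[0,0,0],"hand":0.2},{"delta_pos":[0,0,0],"angular":[0,0,0],"hand":0.2},{"delta_pos":[0,0,0],"angular":[0,0,0],"hand":0.2},{"delta_pos":[0,0,0],"angular":[0,0,0],"hand":0.2}]' --squeeze 25

```text
time_s: 6.55
tool_pos: [0.4973, 0.0306, 0.0114]
orientation: [[-0.02, 1.0, 0.0], [1.0, 0.02, -0.0], [-0.0, 0.0, -1.0]]
contact_force: [0.5, -1.1, -0.6]
gripper_width: 0.0296
grasp_force: 24.8
```

servo_tool --deltas '[{"delta_pos":[0,0,-0.004],"angular":[0,0,0],"hand":0.2},{"delta_pos":[0,0,-0.01],"angular":[0,0,0],"hand":0.2},{"delta_pos":[0,0,-0.015],"angular":[0,0,0],"hand":0.2},{"delta_pos":[0,0,-0.015],"angular":[0,0,0],"hand":0.2},{"delta_pos":[0,0,-0.015],"angular":[0,0,0],"hand":0.2},{"delta_pos":[0,0,-0.02],"angular":[0,0,0],"hand":0.2},{"delta_pos":[0,0,-0.02],"angular":[0,0,0],"hand":0.2},{"delta_pos":[0,0,-0.02],"angular":[0,0,0],"hand":0.2},{"delta_pos":[0,0,-0.02],"angular":[0,0,0],"hand":0.2},{"delta_pos":[0,0,-0.005],"angular":[0,0,0],"hand":0.2}]'

```text
time_s: 7.8
tool_pos: [0.4983, 0.0305, 0.1574]
orientation: [[-0.02, 1.0, 0.003], [1.0, 0.02, -0.001], [-0.001, 0.003, -1.0]]
contact_force: [-0.2, -0.3, -1.1]
gripper_width: 0.0299
grasp_force: 24.8
```

```bash
python3 - <<'E'
from h import *
f=grab_frame("side");crop(f,230,90,230,190,3,"c3s.png")
E
```

```text
(no output)
```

View pics/c3s.png

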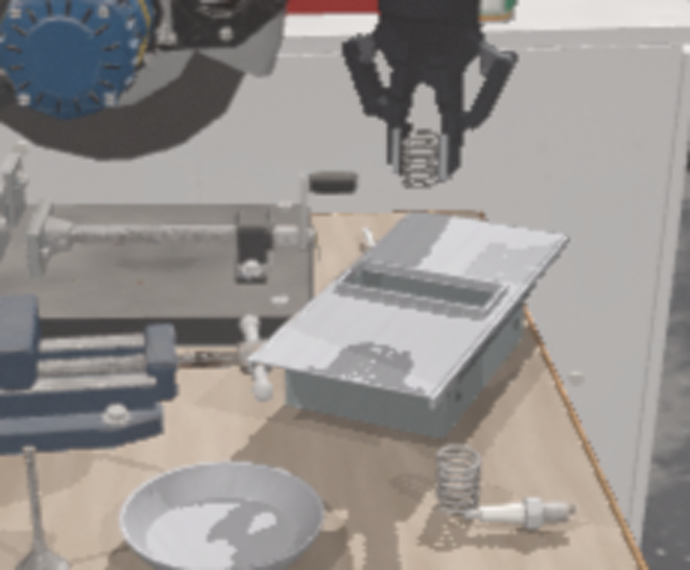

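The spring hangs upright between the fingers at (420,160), and the dish and spring_b are undisturbed. I'll carry it over the dish.

servo_tool --deltas '[{"delta_pos":[0.02,0.001,0],"angular":[0,0,0],"hand":0.2},{"delta_pos":[0.03,0.002,0],"angular":[0,0,0],"hand":0.2},{"delta_pos":[0.04,0.002,0],"angular":[0,0,0],"hand":0.2},{"delta_pos":[0.045,0.003,0],"angular":[0,0,0],"hand":0.2},{"delta_pos":[0.045,0.003,0],"angular":[0,0,0],"hand":0.2},{"delta_pos":[0.045,0.002,0],"angular":[0,0,0],"hand":0.2},{"delta_pos":[0.04,0.002,0],"angular":[0,0,0],"hand":0.2},{"delta_pos":[0.03,0.001,0],"angular":[0,0,0],"hand":0.2},{"delta_pos":[0.012,0,0],"angular":[0,0,0],"hand":0.2},{"delta_pos":[0,0,0],"angular":[0,0,0],"hand":0.2}]'

```text
time_s: 9.1
tool_pos: [0.5065, 0.3378, 0.1546]
orientation: [[-0.021, 1.0, -0.001], [1.0, 0.021, -0.001], [-0.001, -0.001, -1.0]]
contact_force: [-0.2, -0.1, -0.1]
gripper_width: 0.0298
grasp_force: 24.8
```

servo_tool --deltas '[{"delta_pos":[0,0,0.02],"angular":[0,0,0],"hand":0.2},{"delta_pos":[0,0,0.025],"angular":[0,0,0],"hand":0.2},{"delta_pos":[0,0,0.025],"angular":[0,0,0],"hand":0.2},{"delta_pos":[0,0,0.025],"angular":[0,0,0],"hand":0.2},{"delta_pos":[0,0,0.02],"angular":[0,0,0],"hand":0.2},{"delta_pos":[0,0,0.015],"angular":[0,0,0],"hand":0.2},{"delta_pos":[0,0,0.008],"angular":[0,0,0],"hand":0.2},{"delta_pos":[0,0,0.004],"angular":[0,0,0],"hand":0.2},{"delta_pos":[0,0,0.001],"angular":[0,0,0],"hand":0.2},{"delta_pos":[0,0,0],"angular":[0,0,0],"hand":0.2}]'

```text
time_s: 10.35
tool_pos: [0.5074, 0.3381, 0.0129]
orientation: [[-0.02, 1.0, 0.001], [1.0, 0.02, 0.0], [0.0, 0.001, -1.0]]
contact_force: [0.3, 0.3, -0.4]
gripper_width: 0.0296
grasp_force: 24.8
```

servo_tool --deltas '[{"delta_pos":[0,0,0.001],"angular":[0,0,0],"hand":0.4},{"delta_pos":[0,0,0],"angular":[0,0,0],"hand":0.5},{"delta_pos":[0,0,0],"angular":[0,0,0],"hand":0.55},{"delta_pos":[0,0,0],"angular":[0,0,0],"hand":0.55},{"delta_pos":[0,0,-0.01],"angular":[0,0,0],"hand":0.55},{"delta_pos":[0,0,-0.02],"angular":[0,0,0],"hand":0.55},{"delta_pos":[0,0,-0.03],"angular":[0,0,0],"hand":0.55},{"delta_pos":[0,0,-0.04],"angular":[0,0,0],"hand":0.55},{"delta_pos":[0,0,-0.04],"angular":[0,0,0],"hand":0.55},{"delta_pos":[0,0,-0.03],"angular":[0,0,0],"hand":0.55}]'

```text
time_s: 11.6
tool_pos: [0.5078, 0.3383, 0.1854]
orientation: [[-0.02, 1.0, 0.004], [1.0, 0.02, 0.002], [0.002, 0.004, -1.0]]
contact_force: [0.0, 0.1, -0.4]
gripper_width: 0.0473
grasp_force: 0.0
```

```bash
python3 - <<'E'
from h import *
f=grab_frame("side");crop(f,180,90,280,210,2.8,"c4s.png")
E
```

```text
(no output)
```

View pics/c4s.png

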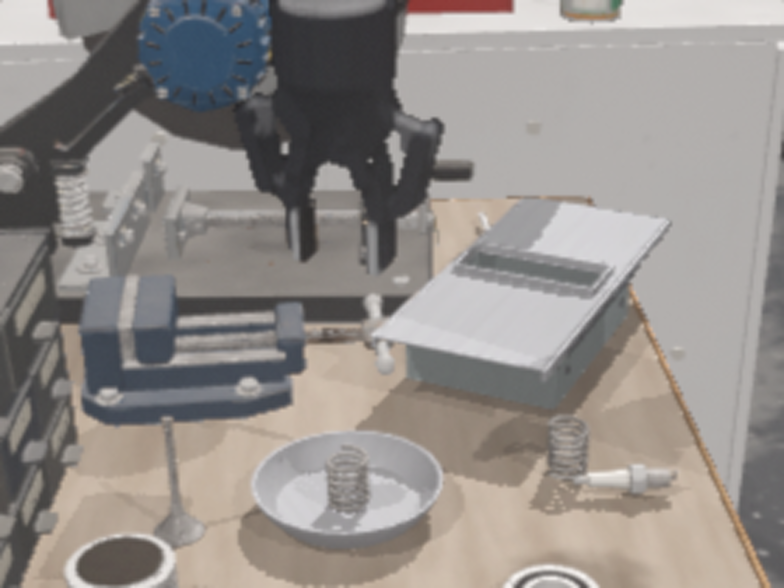

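The spring stands in the dish at (347,480), the gripper is clear of everything, and the other parts are still in place.

```bash
python3 -c "
from rig import *
print(finish_job())"
```

```text
the job is handed in; nothing more can be done
None
```

I felt the valve spring in bay a, lifted it out and left it standing in the round dish. Both slugs are still in the box, nothing on the table was touched, and I handed the job in at about 12 s.

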